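# Push the polishing bar into the store box through its flap

## Task

Put the bar of polishing compound away from the grinding dust: with the fingertips, push it along the feed tray and through the hanging flap until it lies wholly inside the plywood box, then draw the fingers back out so that the flap swings shut behind it. Only push the bar: do not pinch it, lift it or tip it over, and leave the things on and round the box where they are.

Things in the scene. Friction and masses are not known exactly. Their poses are not given: they have to be found in the camera images.
- dust_box: Low plywood box, clear plastic roof, with a feed tray in front; one fixed piece. Origin: underside, mid-width, in the plane of the closed flap; x points from the tray in through the flap, z up. A flat floor plate (top at z = 6 mm, 136 mm wide) runs from x = -120 to 105 mm. Box: x = -8 to 105 mm, inside 126 mm wide, to x = 100 mm; roof from z = 80 to 86 mm.
- tray_front (a point): Middle of the tray's front edge, on top of the floor plate, 120 mm before the flap plane. The tray is open in front and above; at its sides are low rails, 126 mm apart inside, 10 mm above the plate.
- mouth (a point): Middle of the flap's hinge rod (9 mm thick), 75 mm above the table, over the mouth of the box. Fingers can enter only below it, so they must lean, tips leading into the box by about 35 to 45 degrees from vertical, and come back out the way they went in.
- flap (a joint): Angle of the aluminium flap, 120 mm wide, 51 mm long from its hinge axis to its lower edge, 3 mm thick, 100 g, hinged along its top. 0 = hanging shut; grows (to 1.4) as it swings into the box; cannot swing outwards. Opens at a light push (about 1 N), falls shut by its own weight. Closed, its edge is 18 mm above the floor plate. It stays propped on the bar until the bar's back face is some 30 mm past the flap plane.
- flap_edge (a point): Middle of the flap's lower edge; it moves with the flap.
- compound_bar: The pale, slightly worn bar of polishing compound, 32 x 85 x 26 mm (x, y, z), about 0.12 kg, lying on the feed tray, roughly crosswise in front of the flap. Origin: centre of its underside; y along its length.
- sand_block: Sanding sponge lying on the back half of the roof, 44 mm deep, 70 mm wide, 25 mm high. Origin: centre of its underside. To be left alone.
- needle_file: Needle file with a plastic handle, 154 mm long, 14 mm high, lying on the table along the left side of the tray. Origin: centre of its underside. To be left alone.
- tail_carving: Small half-finished carved tail of white shell, 69 mm long, 31 mm high, at the right of the table, behind the burr block. Origin: centre of its underside. To be left alone.
- marker: Marker pen, 134 mm long, 17 mm thick, lying on the table near its front edge. Origin: centre of its underside. To be left alone.
- burr_block: Drilled wooden block with burrs standing in it, 52 x 88 x 57 mm, at the right side of the table. Origin: centre of its underside. To be left alone.
- jar_chips: Lidded clear jar, 69 mm across, 84 mm high, at the right side of the table. Origin: centre of its underside. To be left alone.

How it is judged:
On the way:
1. the bar, still in the mouth of the box, holds the flap pushed open (value of joint flap above 0.25 rad and x of compound_bar in the frame of dust_box between -0.03 and 0.04 m), for 0.05 s.
At the end, for the whole second after the job is handed in: The bar lies flat and still on the floor of the box, its centre at least 19 mm behind the plane of the flap, and the flap hangs shut (within 0.08 rad) (x of compound_bar in the frame of dust_box between 0.019 and 0.095 m and y of compound_bar in the frame of dust_box between -0.06 and 0.06 m and z of compound_bar in the frame of dust_box below 0.012 m and angle between compound_bar's own z axis and vertical below 0.15 rad and linear speed of compound_bar below 0.02 m/s and value of joint flap below 0.08 rad and velocity of joint flap below 0.2 rad/s); the robot touches nothing.
It fails at once if the bar is lifted (more than 15 mm off the floor plate) (z of compound_bar in the frame of dust_box above 0.021 m).
It fails at once if the bar is tipped over (tilted more than 0.6 rad) (angle between compound_bar's own z axis and vertical above 0.6 rad).
It fails at once if one of the things round the box (sponge, needle file, carving, marker, burr block, jar) is moved more than 30 mm (distance of any of sand_block, needle_file, tail_carving, marker, burr_block, jar_chips from where it was at the start of the episode above 0.03 m).
It also fails if it takes over 40 s, if anything falls off the work surface, if the arm or the gripper's body presses on something with over 40 N, if the wrist force passes 120 N, or if a joint passes its speed limit or range.

## Robot

A 6-joint arm with a two-finger parallel gripper is mounted at the origin on a cart in front of the work surface, level with it; the furniture and walls round the work are solid. World frame = base frame: x ahead of the robot, y to its left, z up, the work surface at z = 0. Lengths are in m, angles in rad, forces in N, time in s.
With the tool pointing down it reaches from about 0.35 to 0.975 m from the base axis. Payload 4.9 kg.
Tool frame: the origin (TCP) lies at the very end of the fingers, on their centre line; the grasp point (between the pads) lies 19 mm behind it; z points along the fingers, y is the line along which they close (so a half turn about z gives the same grasp; the last joint's range is limited). The gripper opens to 85 mm and grips with 20 to 120 N. Pads are 22 mm wide; open, the fingers measure 114 mm over their backs; the gripper's body (76 mm by 85 mm) begins 54 mm behind the grasp point. The pads swing forward as they close: fully open they stand 13 mm farther back than shut.
Start: joints at [-1.303, 0.053, 1.613, -0, 1.476, -0.119], TCP at [0.236, -0.579, 0.231] pointing down, gripper open.
Joint ranges: [-3.01, 3.01], [-1.01, 2.22], [0.06, 2.58], [-1.02, 4.17], [0.09, 2.62], [-3.14, 3.14]. Speed limits (rad/s): [2.57, 2.57, 3.14, 3.14, 3.14, 3.14].

## Interface

Orientations are given as a rotation vector (axis times angle).
In Python, from station import ctrl gives the robot as it stands.
- The arm moves only by the tool jog_arm, never from a script. Its argument "plan" is a list of rows, each a list of 7 numbers: the shift along the tool's x, y, z in units of 0.02 m (1.0 is 0.02 m), then the turn, a rotation vector about the tool's x, y, z in units of 45 degrees (1.0 is 45 degrees), then the opening, from -1 (shut) to 1 (fully open). A call has 1 to 8 rows; each row shifts and turns the commanded pose from where the row before left it, along the tool's axes as they then stand; what a row does not reach is not made up. A row lasts 1/10 s, in which the tool goes at most 50 mm and 8.59 degrees, less where a joint would pass 70% of its speed; a pose out of reach is approached as far as the arm can. A call with a number of a shift or a turn outside -1 to 1 is refused whole. A call with a gripper value outside its range is refused whole. The fingers move at their own pace and stop on an object; "grip_force" is the grip in N (left out, the last holds). Time passes only in rows, so rows that do not move let the fingers close. It gives the time, the measured TCP pose, the force, the opening and the grip force at its end, in the units of the state.
- ctrl.get_obs(): the state, without advancing time (a new reading comes with each control period).
- ctrl.get_image(name): name is "scene" or "top"; returns (picture, depth): 420x560x3 uint8, red, green, blue; 420x560 float32, m along the optical axis (not along the pixel's ray), 0 where there is no reading.
- ctrl.camera_info(name): a dict with "camera_matrix" (3x3 intrinsics, pixels), "k1" (the pictures are not rectified: a ray, as slopes to the right and down, at radius r is drawn at 1 + k1 r^2 times it, then the intrinsics apply), "rvec" (rotation vector, rad) and "tvec" (3), from world to camera coordinates, as OpenCV has them. Camera axes: x right, y down, z forward; pixel columns grow to the right and rows downward; lengths in m; the calibration is good to about 2 mm. A picture is of the moment at which its call begins. camera_info takes no time and is no camera call.
- ctrl.finish_job(): hands the job in; it is judged then, once.
The state is a dict: "t": time; "q": joint angles; "dq": joint speeds; "effort": joint torques, N m; "tool_pos": TCP position; "tool_rot": TCP orientation; "contact_force": force on the tool from outside, world axes, zero at the start; "wrist_torque": the same for the moment, N m; "opening": finger opening in m; "grip_force": force on a finger pad.
Only numpy, scipy, OpenCV 4.12 (cv2) and the standard library are available. Lean on these libraries where they do the work, as an engineer would, in place of code of your own. Each camera call takes 0.05 s, during which the arm holds its last target. There are 200 camera calls.

## Working session

There is one attempt and no reset: what is moved stays moved. The work goes in short steps, Python scripts to look and compute and a tool call to move; the robot and the scene stay as the last step left them, time stands still between calls to the robot, and variables do not carry over. Pictures are saved under pics/ and viewed, at most 10 in all, crops included, and the job is handed in when it is done.

Besides the shell and the picture viewer there is one more tool, called after ">>>" as a command line: name --pt "numbers of a row" for each row, then --argument value for the rest. jog_arm: Moves the arm, as the interface text tells. Shifts and turns lie within -1 to 1; 1 stands for 0.02 m of shift or 45 degrees of turn. Its arguments: {"type":"object","properties":{"plan":{"type":"array"},"grip_force":{"type":"number"}},"required":["plan"]}

```bash
mkdir -p pics; cat > h.py <<'E'
import numpy as np, cv2
from station import ctrl
def cam(n):
    c=ctrl.camera_info(n); return np.array(c["camera_matrix"]),c["k1"],cv2.Rodrigues(np.array(c["rvec"],float))[0],np.array(c["tvec"],float).ravel()
def slopes(n,uv):
    K,k1,R,t=cam(n)
    return cv2.undistortPoints(np.array(uv,float).reshape(-1,1,2),K,np.array([k1,0,0,0.])).reshape(-1,2)
def ray(n,uv,z):
    K,k1,R,t=cam(n); s=slopes(n,uv); d=np.c_[s,np.ones(len(s))]@R; o=-R.T@t
    return o+d*((z-o[2])/d[:,2])[:,None]
def dep(n,uv,D):
    K,k1,R,t=cam(n); s=slopes(n,uv); uv=np.array(uv,int).reshape(-1,2); z=D[uv[:,1],uv[:,0]]
    return (np.c_[s,np.ones(len(s))]*z[:,None]-t)@R
def proj(n,P):
    K,k1,R,t=cam(n); return cv2.projectPoints(np.array(P,float).reshape(-1,1,3),cv2.Rodrigues(R)[0],t,K,np.array([k1,0,0,0.]))[0].reshape(-1,2)
E
python3 - <<'E'
from h import *
for n in("scene","top"):
    p,d=ctrl.get_image(n); cv2.imwrite(f"pics/{n}0.png",p[:,:,::-1]); np.save(f"{n}0.npy",d)
    K,k1,R,t=cam(n); print(n,K[0,0],k1,-R.T@t)
print(ctrl.get_obs())
E
```

```text
scene 487.3504112261294 0.02859714462935742 [0.17259188 0.56254836 0.74355158]
top 504.0499817648584 -0.07794107252324683 [ 0.30873595 -0.11874201  1.18123482]
{'t': 0.1, 'q': array([-1.30299642e+00,  5.33197090e-02,  1.61416722e+00, -2.27213620e-05,
        1.47596423e+00, -1.19010302e-01]), 'dq': array([ 0.00137148, -0.00046842, -0.0019274 , -0.00166091,  0.00072773,
       -0.0013566 ]), 'effort': array([-1.52610623e-04, -3.94904995e+01, -3.71363640e+01, -2.21184018e-04,
        3.92855087e-03,  2.20145847e-05]), 'tool_pos': array([ 0.23561219, -0.57828494,  0.23016176]), 'tool_rot': array([-3.08120129e+00, -6.03466645e-01,  2.52261999e-04]), 'contact_force': array([-0.2013569 , -1.04248748,  0.25363314]), 'wrist_torque': array([ 0.00947414,  0.01184973, -0.00840963]), 'grip_force': 0.0, 'opening': 0.08542189607522414}
```

View pics/scene0.png

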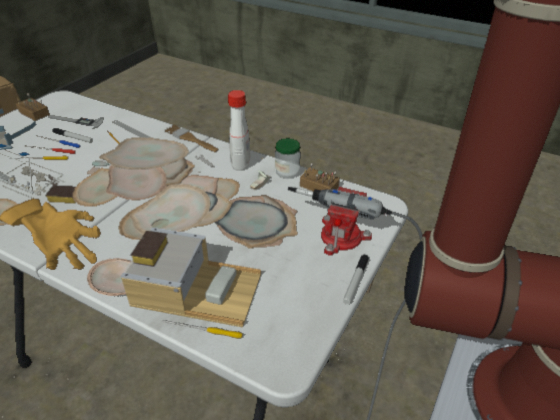

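View pics/top0.png

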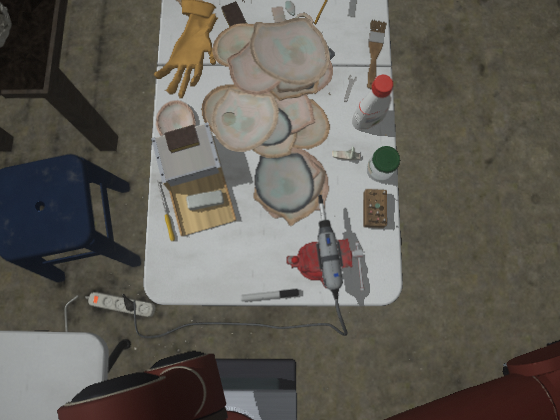

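The top view shows the box at about (187,150), the tray below it with its front edge near (182,235)–(237,220), and the bar at (208,199). The file is to the left at (167,210). I'll zoom in on both views.

```bash
python3 - <<'E'
from h import *
a=cv2.imread("pics/top0.png")[115:245,145:250]; b=cv2.imread("pics/scene0.png")[215:345,110:280]
a=cv2.resize(a,None,fx=4,fy=4,interpolation=cv2.INTER_CUBIC)
cv2.imwrite("pics/ct.png",a); cv2.imwrite("pics/cs.png",cv2.resize(b,None,fx=4,fy=4,interpolation=cv2.INTER_CUBIC))
E
```

```text
(no output)
```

View pics/ct.png

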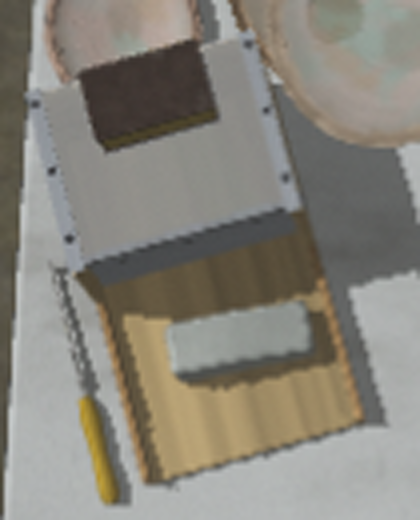

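View pics/cs.png

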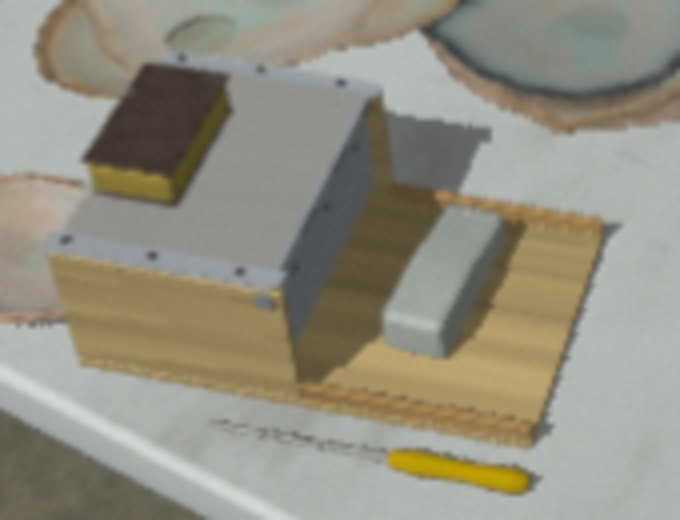

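The crops show the tray's front corners at (148,482) and (362,422) in the top crop. The bar's top face spans about (166,322)–(312,355), and the roof corners are at (33,98), (248,35), (300,210) and (78,275).

```bash
python3 - <<'E'
from h import *
np.set_printoptions(precision=4,suppress=True)
f=lambda L,o: np.array(L,float)/4+np.array(o)-0.375
T=(145,115);S=(110,215)
print("front corners top z.006..",ray("top",f([(148,484),(364,422)],T),.006))
print("front corners scene",ray("scene",f([(602,228),(535,440)],S),.006), "rail tops",ray("scene",f([(604,218),(532,428)],S),.016))
r=ray("top",f([(33,95),(248,33),(300,210),(78,275)],T),.086);print("roof top",r)
r2=ray("scene",f([(48,245),(165,52),(382,90),(285,290)],S),.086);print("roof scene BL BR FR FL",r2)
D={n:np.load(n+"0.npy") for n in("top","scene")}
for n,box in(("top",(180,185,226,215)),("scene",(200,260,240,310))):
    g=cv2.imread(f"pics/{n}0.png"); h=cv2.cvtColor(g,cv2.COLOR_BGR2HSV)
    x0,y0,x1,y1=box
    m=np.zeros(h.shape[:2],np.uint8); m[y0:y1,x0:x1]=((h[y0:y1,x0:x1,1]<45)&(h[y0:y1,x0:x1,2]>85))*255
    k,l,st,_=cv2.connectedComponentsWithStats(m); i=1+np.argmax(st[1:,4]); ys,xs=np.where(l==i)
    P=dep(n,np.c_[xs,ys],D[n]); print(n,len(P),np.percentile(P[:,2],[5,25,50,75,95]))
    z=np.median(P[P[:,2]>.026][:,2]); t=abs(P[:,2]-z)<.004
    uv=np.c_[xs,ys][t].astype(float); Q=ray(n,uv,.032)
    rc=cv2.minAreaRect((Q[:,:2]*1000).astype(np.float32)); print(z,t.sum(),rc, Q.mean(0), cv2.boxPoints(rc))
E
```

```text
front corners top z.006.. [[ 0.5033  0.1126  0.006 ]
 [ 0.5412 -0.0147  0.006 ]]
front corners scene [[ 0.5412 -0.0171  0.006 ]
 [ 0.4994  0.1113  0.006 ]] rail tops [[ 0.5389 -0.0156  0.016 ]
 [ 0.4998  0.1124  0.016 ]]
roof top [[0.7169 0.1741 0.086 ]
 [0.7549 0.0508 0.086 ]
 [0.6478 0.0173 0.086 ]
 [0.6093 0.1419 0.086 ]]
roof scene BL BR FR FL [[0.7123 0.1778 0.086 ]
 [0.7535 0.0518 0.086 ]
 [0.643  0.0206 0.086 ]
 [0.6034 0.1466 0.086 ]]
top 474 [0.0084 0.0274 0.0305 0.0329 0.0354]
0.03145885044912089 330 ((586.5746459960938, 58.81352615356445), (30.567855834960938, 81.40086364746094), 13.094538688659668) [0.5851 0.0645 0.032 ] [[562.4671  94.993 ]
 [580.9091  15.7087]
 [610.6822  22.6341]
 [592.2402 101.9184]]
scene 698 [0.0119 0.0222 0.0273 0.03   0.0318]
0.029815230617734646 381 ((580.9533081054688, 68.24347686767578), (32.65205764770508, 73.3473129272461), 14.338383674621582) [0.579  0.0737 0.032 ] [[556.0537  99.7316]
 [574.218   28.6691]
 [605.8529  36.7553]
 [587.6886 107.8179]]
```

```bash
cat >> h.py <<'E'
from scipy.spatial.transform import Rotation as Ro
YAW=np.radians(17.); O=np.array([.6357,.083,0])
B=Ro.from_euler('z',YAW).as_matrix()
def inbox(P): return (np.asarray(P)-O)@B
def goal(p,lean):
    s=ctrl.get_obs(); R=Ro.from_rotvec(s["tool_rot"]).as_matrix(); a=np.radians(lean)
    G=B@np.array([[np.cos(a),0,np.sin(a)],[0,-1,0],[np.sin(a),0,-np.cos(a)]])
    w=O+B@np.array(p)
    print("t",s["t"],"box pos mm",(inbox(s["tool_pos"])*1e3).round(1),"F",s["contact_force"].round(1),"shift units",(R.T@(w-s["tool_pos"])/.02).round(2),"turn units",(Ro.from_matrix(R.T@G).as_rotvec()/np.radians(45)).round(3))
E
python3 - <<'E'
from h import *
np.set_printoptions(precision=4,suppress=True)
f=lambda L,o: np.array(L,float)/4+np.array(o)-0.375
print(inbox(ray("scene",f([(445,206),(505,214),(440,325),(383,315)],(110,215)),.031)))
print(inbox(ray("top",f([(166,322),(303,302),(311,348),(176,375)],(145,115)),.031)))
print("tray",inbox(ray("top",f([(148,484),(364,422)],(145,115)),.006)))
goal([-.1,-.004,.2],0)
E
```

```text
[[-0.0456 -0.0429  0.031 ]
 [-0.0763 -0.0442  0.031 ]
 [-0.0668  0.031   0.031 ]
 [-0.0387  0.031   0.031 ]]
[[-0.0328  0.0291  0.031 ]
 [-0.0445 -0.0516  0.031 ]
 [-0.0727 -0.0487  0.031 ]
 [-0.0655  0.0315  0.031 ]]
tray [[-0.118   0.067   0.006 ]
 [-0.1189 -0.0658  0.006 ]]
t 0.1 box pos mm [-575.9 -515.4  230.2] F [-0.2 -1.   0.3] shift units [ 26.   -23.32   1.56] turn units [-0.002 -0.     0.115]
```

>>> jog_arm --pt "0 0 0 0 0 0.115 -1" --pt "1 -1 0 0 0 0 -1" --pt "1 -1 0 0 0 0 -1" --pt "1 -1 0 0 0 0 -1" --pt "1 -1 0 0 0 0 -1" --pt "1 -1 0 0 0 0 -1" --pt "1 -1 0 0 0 0 -1" --pt "1 -1 0 0 0 0 -1"

```text
t: 0.9
tool_pos: [0.329, -0.4027, 0.2307]
tool_rot: [-3.106, -0.464, 0.0]
contact_force: [0.7, 0.3, -0.3]
opening: -0.0003
grip_force: 0.0
```

>>> jog_arm --pt "1 -1 0 0 0 0 -1" --pt "1 -1 0 0 0 0 -1" --pt "1 -1 0 0 0 0 -1" --pt "1 -1 0 0 0 0 -1" --pt "1 -1 0 0 0 0 -1" --pt "1 -1 0 0 0 0 -1" --pt "1 -1 0 0 0 0 -1" --pt "1 -1 0 0 0 0 -1"

```text
t: 1.7
tool_pos: [0.4352, -0.203, 0.2308]
tool_rot: [-3.107, -0.464, 0.001]
contact_force: [1.2, -0.8, 0.3]
opening: 0.0004
grip_force: 0.0
```

```bash
python3 -c "
from h import *
goal([-.11,-.01,.15],0)"
```

```text
t 1.7 box pos mm [-275.4 -214.9  230.8] F [ 1.2 -0.8  0.3] shift units [  8.27 -10.24   4.04] turn units [-0.001  0.001 -0.   ]
```

>>> jog_arm --pt "0.8 -1 0 0 0 0 -1" --pt "0.8 -1 0 0 0 0 -1" --pt "0.8 -1 0 0 0 0 -1" --pt "0.8 -1 0 0 0 0 -1" --pt "0.8 -1 0 0 0 0 -1" --pt "0.8 -1 0 0 0 0 -1" --pt "0.8 -1 0 0 0 0 -1" --pt "0.8 -1 0 0 0 0 -1"

```text
t: 2.5
tool_pos: [0.5107, -0.0127, 0.2308]
tool_rot: [-3.107, -0.464, 0.001]
contact_force: [1.1, -0.5, -0.1]
opening: -0.0003
grip_force: 0.0
```

>>> jog_arm --pt "0.8 -1 0 0 0 0 -1" --pt "0.2 -1 0 0 0 0 -1" --pt "0 0 0 0 0.17 0 -1" --pt "0 0 0 0 0.17 0 -1" --pt "0 0 0 0 0.17 0 -1" --pt "0 0 0 0 0.17 0 -1" --pt "0 0 0 0 0.17 0 -1" --pt "0 0 0 0 0.17 0 -1"

```text
t: 3.3
tool_pos: [0.518, 0.0303, 0.2316]
tool_rot: [-2.758, -0.412, -1.177]
contact_force: [-0.6, -1.1, 0.5]
opening: 0.0
grip_force: 0.0
```

```bash
python3 - <<'E'
from h import *
goal([-.11,-.01,.06],46)
p,d=ctrl.get_image("scene"); cv2.imwrite("pics/s1.png",p[:,:,::-1])
E
```

```text
t 3.3 box pos mm [-128.   -16.   231.6] F [-0.6 -1.1  0.5] shift units [-5.57 -0.31  6.58] turn units [ 0.001 -0.005  0.   ]
```

View pics/s1.png

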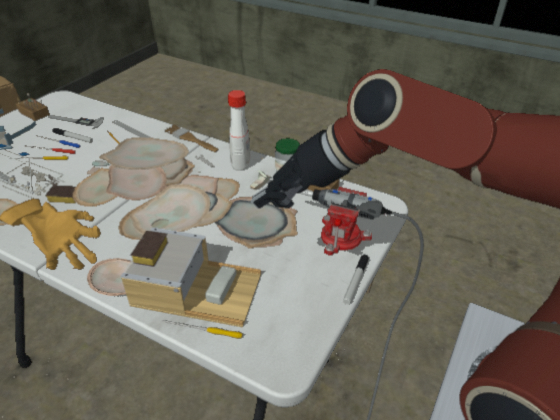

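The gripper is leaning toward the box, with its tip at about (258,204) above the tray. Everything else is undisturbed. Now I'll lower it in front of the bar.

>>> jog_arm --pt "-0.7 -0.04 0.82 0 0 0 -1" --pt "-0.7 -0.04 0.82 0 0 0 -1" --pt "-0.7 -0.04 0.82 0 0 0 -1" --pt "-0.7 -0.04 0.82 0 0 0 -1" --pt "-0.7 -0.04 0.82 0 0 0 -1" --pt "-0.7 -0.04 0.82 0 0 0 -1" --pt "-0.7 -0.04 0.82 0 0 0 -1" --pt "-0.7 -0.04 0.82 0 0 0 -1"

```text
t: 4.15
tool_pos: [0.5321, 0.0416, 0.0588]
tool_rot: [-2.761, -0.414, -1.167]
contact_force: [0.4, 0.1, -0.5]
opening: -0.0003
grip_force: 0.0
```

```bash
python3 - <<'E'
from h import *
goal([-.10,-.01,.02],46)
s=ctrl.get_obs()
out=[]
for n in("scene","top"):
    p,d=ctrl.get_image(n); print(n,proj(n,s["tool_pos"]))
    c=(140,245,100,200) if 0 else None
    u,v=proj(n,s["tool_pos"])[0].astype(int); w=50
    q=cv2.resize(p[v-w:v+w,u-w:u+w,::-1],(400,400),interpolation=cv2.INTER_CUBIC)
    cv2.circle(q,(200,200),3,(0,0,255),-1); out.append(q)
cv2.imwrite("pics/c2.png",np.hstack(out))
E
```

```text
t 4.15 box pos mm [-111.2   -9.4   58.8] F [ 0.4  0.1 -0.5] shift units [-1.    0.03  1.75] turn units [-0.001  0.004  0.001]
scene [[247.60718852 274.07772766]]
top [[208.88390454 219.42537807]]
```

View pics/c2.png

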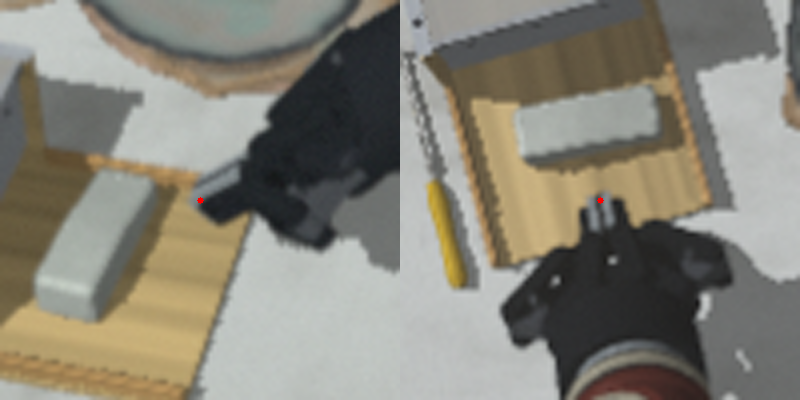

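The TCP marker sits on the shut fingertips at crop (200,200) and (600,200). The bar ahead is centred near crop (588,122). I'll lower to just above the plate.

>>> jog_arm --pt "-0.26 0.05 0.48 0 0 0 -1" --pt "-0.26 0.05 0.48 0 0 0 -1" --pt "-0.26 0.05 0.48 0 0 0 -1" --pt "-0.26 0 0.46 0 0 0 -1" --pt "0 0 0 0 0 0 -1"

```text
t: 4.75
tool_pos: [0.5452, 0.0424, 0.0181]
tool_rot: [-2.76, -0.413, -1.167]
contact_force: [0.7, 0.5, -1.2]
opening: -0.0
grip_force: 0.0
```

```bash
python3 -c "
from h import *
goal([-.02,-.012,.017],46)"
```

```text
t 4.75 box pos mm [-98.4 -12.4  18.1] F [ 0.7  0.5 -1.2] shift units [ 2.69 -0.02  2.85] turn units [-0.002  0.004 -0.   ]
```

>>> jog_arm --pt "0.33 0 0.36 0 0 0 -1" --pt "0.33 0 0.36 0 0 0 -1" --pt "0.33 0 0.36 0 0 0 -1" --pt "0.33 0 0.36 0 0 0 -1" --pt "0.33 0 0.36 0 0 0 -1" --pt "0.33 0 0.36 0 0 0 -1" --pt "0.33 0 0.36 0 0 0 -1" --pt "0.33 0 0.36 0 0 0 -1"

```text
t: 5.55
tool_pos: [0.6204, 0.0651, 0.0159]
tool_rot: [-2.761, -0.412, -1.169]
contact_force: [-2.0, 0.3, 1.0]
opening: -0.0
grip_force: 1.1
```

```bash
python3 - <<'E'
from h import *
goal([.022,-.012,.017],46)
out=[]
for n,(u,v) in(("scene",(205,275)),("top",(200,195))):
    p,d=ctrl.get_image(n); w=50
    out.append(cv2.resize(p[v-w:v+w,u-w:u+w,::-1],(400,400),interpolation=cv2.INTER_CUBIC))
cv2.imwrite("pics/c3.png",np.hstack(out))
E
```

```text
t 5.55 box pos mm [-19.8 -12.6  15.9] F [-2.   0.3  1. ] shift units [ 1.49 -0.03  1.46] turn units [ 0.     0.002 -0.   ]
```

View pics/c3.png

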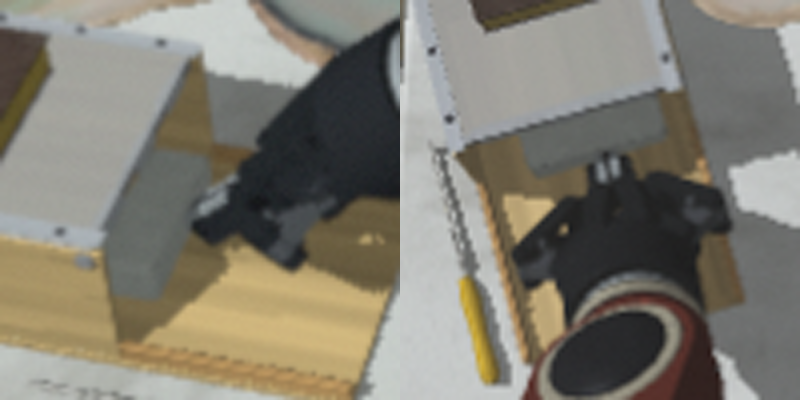

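The bar is square to the fingers and halfway under the flap, at crop (595,135), with the box undisturbed. I'll continue the push.

>>> jog_arm --pt "0.3 0 0.28 0 0 0 -1" --pt "0.3 0 0.28 0 0 0 -1" --pt "0.3 0 0.28 0 0 0 -1" --pt "0.3 0 0.29 0 0 0 -1" --pt "0 0 0 0 0 0 -1"

```text
t: 6.15
tool_pos: [0.6525, 0.0746, 0.0182]
tool_rot: [-2.76, -0.413, -1.171]
contact_force: [-0.3, 0.3, -0.7]
opening: 0.0
grip_force: 0.2
```

```bash
python3 -c "
from h import *
goal([.024,-.012,.017],46)"
```

```text
t 6.15 box pos mm [ 13.6 -12.9  18.2] F [-0.3  0.3 -0.7] shift units [ 0.32 -0.04  0.41] turn units [0.    0.001 0.001]
```

>>> jog_arm --pt "0.09 0 0.11 0 0 0 -1" --pt "0.09 0 0.11 0 0 0 -1" --pt "0.09 0 0.11 0 0 0 -1" --pt "0.09 0 0.11 0 0 0 -1" --pt "0 0 0 0 0 0 -1"

```text
t: 6.65
tool_pos: [0.6623, 0.0778, 0.0167]
tool_rot: [-2.761, -0.412, -1.169]
contact_force: [0.1, 0.3, -0.5]
opening: -0.0001
grip_force: 0.2
```

```bash
python3 - <<'E'
from h import *
goal([.027,-.012,.017],46)
out=[]
for n,(u,v) in(("scene",(195,265)),("top",(200,180))):
    p,d=ctrl.get_image(n); w=50
    out.append(cv2.resize(p[v-w:v+w,u-w:u+w,::-1],(400,400),interpolation=cv2.INTER_CUBIC))
cv2.imwrite("pics/c4.png",np.hstack(out))
E
```

```text
t 6.65 box pos mm [ 23.9 -12.7  16.7] F [ 0.1  0.3 -0.5] shift units [ 0.12 -0.04  0.1 ] turn units [ 0.     0.002 -0.   ]
```

View pics/c4.png

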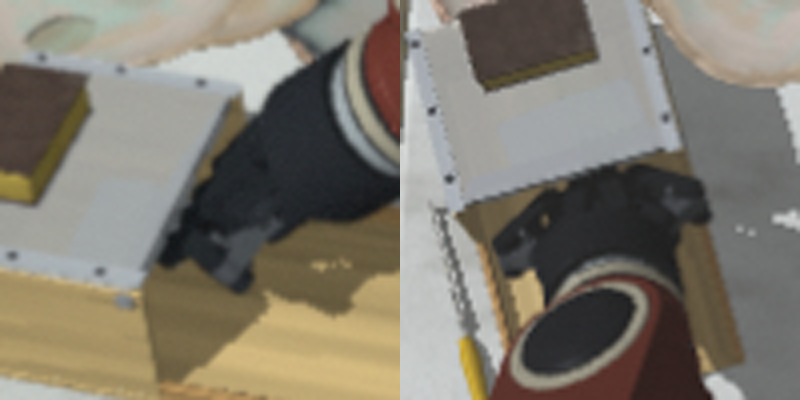

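Through the clear roof the bar shows at about crop (580,115), lying inside. The gripper body is close to the roof edge without touching it (force about 0). I'll give it 3 mm more, then check the force.

>>> jog_arm --pt "0.1 0 0.1 0 0 0 -1" --pt "0.04 0 0.04 0 0 0 -1" --pt "0 0 0 0 0 0 -1"

```text
t: 7.05
tool_pos: [0.6659, 0.079, 0.0166]
tool_rot: [-2.761, -0.412, -1.169]
contact_force: [0.1, -0.5, -0.0]
opening: -0.0003
grip_force: 0.3
```

>>> jog_arm --pt "-0.35 0 -0.36 0 0 0 -1" --pt "-0.35 0 -0.36 0 0 0 -1" --pt "-0.35 0 -0.36 0 0 0 -1" --pt "-0.35 0 -0.36 0 0 0 -1" --pt "-0.35 0 -0.36 0 0 0 -1" --pt "-0.35 0 -0.36 0 0 0 -1" --pt "-0.35 0 -0.37 0 0 0 -1" --pt "-0.35 0 -0.37 0 0 0 -1"

```text
t: 7.85
tool_pos: [0.5879, 0.0551, 0.0169]
tool_rot: [-2.761, -0.412, -1.169]
contact_force: [0.5, -0.6, -0.3]
opening: -0.0
grip_force: 0.0
```

>>> jog_arm --pt "-0.2 0 -0.8 0 0 0 -1" --pt "-0.2 0 -0.8 0 0 0 -1" --pt "-0.2 0 -0.8 0 0 0 -1" --pt "-0.2 0 -0.8 0 0 0 -1" --pt "-0.2 0 -0.8 0 0 0 -1" --pt "-0.2 0 -0.8 0 0 0 -1" --pt "0 0 0 0 0 0 -1" --pt "0 0 0 0 0 0 -1"

```text
t: 8.65
tool_pos: [0.5069, 0.0301, 0.0667]
tool_rot: [-2.761, -0.412, -1.171]
contact_force: [0.4, 0.7, -0.3]
opening: -0.0003
grip_force: 0.0
```

```bash
python3 - <<'E'
from h import *
goal([-.1,-.012,.05],46)
out=[]
for n,(u,v) in(("scene",(195,265)),("top",(200,180))):
    p,d=ctrl.get_image(n); w=50
    out.append(cv2.resize(p[v-w:v+w,u-w:u+w,::-1],(400,400),interpolation=cv2.INTER_CUBIC))
print(proj("scene",O+[0,0,.024]),proj("top",O+[0,0,.024]))
cv2.imwrite("pics/c5.png",np.hstack(out))
E
```

```text
t 8.65 box pos mm [-138.6  -13.    66.7] F [ 0.4  0.7 -0.3] shift units [ 0.74 -0.05  1.97] turn units [ 0.001  0.001 -0.   ]
[[192.10353547 280.45286887]] [[194.99828418 179.64776946]]
```

View pics/c5.png

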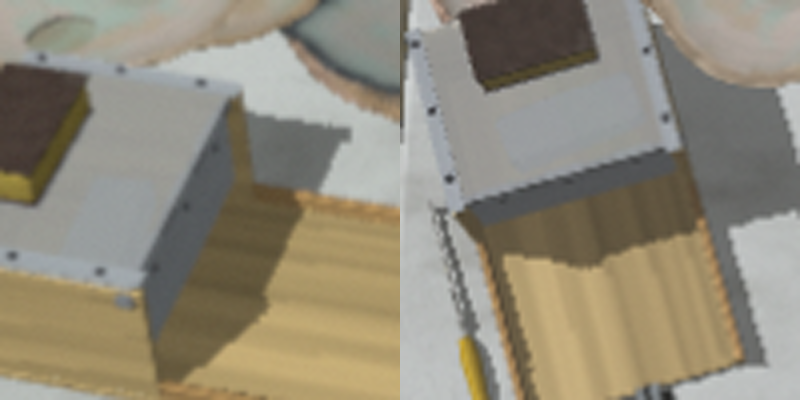

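The tray is empty, and the bar lies inside at about crop (568,122). The flap at (580,190) looks as it did at the start. I'll do a numeric check against the first pictures before handing in.

```bash
python3 - <<'E'
from h import *
for n,pts in(("scene",[[0,y,z] for y in(-.04,0,.04) for z in(.03,.04,.05)]),("top",[[0,y,z] for y in(-.05,0,.04) for z in (.026,.034)])):
    p,d=ctrl.get_image(n); a=cv2.imread(f"pics/{n}0.png")[:,:,::-1].astype(int)
    uv=proj(n,O+np.array(pts)@B.T).round().astype(int); print(n,np.abs(p.astype(int)-a)[uv[:,1],uv[:,0]].max(1))
print("bar",inbox(ray("top",[[150+568/4-100,130+122/4]],.032)))
E
```

```text
scene [5 5 7 5 6 6 4 6 7]
top [10  8  9  9  9  8]
bar [[ 0.04552639 -0.00581933  0.032     ]]
```

The flap pixels match the shut state, and the bar's centre is at x ≈ 46 mm.

```bash
python3 -c "
from h import *
print(ctrl.finish_job())"
```

```text
the job is handed in; nothing more can be done
None
```

I pushed the bar into the box, with its centre measured about 46 mm behind the flap plane. The flap hangs shut, the arm is clear, and I handed the job in at about 9 s of the 40 s limit; the hand-in call gave no verdict.

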